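Fetch the wash basket out of its deep tank with the hook rod

ROBOT

A 7-joint arm with a two-finger parallel gripper is mounted at the origin on a cart in front of the work surface, level with it; the furniture and walls round the work are solid. World frame = base frame: x ahead of the robot, y to its left, z up, the work surface at z = 0. Lengths are in m, angles in degrees, forces in N, time in s.
With the tool pointing down it reaches from about 0.425 to 0.875 m from the base axis. Payload 4.7 kg.
Tool frame: the origin (TCP) lies at the very end of the fingers, on their centre line; the grasp point (between the pads) lies 19 mm behind it (env.grasp_offset is the distance from the TCP to the grasp point, in m); z points along the fingers, y is the line along which they close (so a half turn about z gives the same grasp; the last joint's range is limited). The gripper opens to 87 mm and grips with 3 to 60 N. Pads are 19 mm wide; open, the fingers measure 117 mm over their backs; the gripper's body (75 mm by 190 mm) begins 51 mm behind the grasp point.
Start: joints at [77.126, 18.392, -4.016, 83.108, 1.295, 78.541, -3.26], TCP at [0.154, -0.632, 0.199] pointing down, gripper open.
Joint ranges: [-163.93, 163.93], [-17.29, 119.83], [-79.2, 71.16], [3.27, 140.29], [-89.18, 269.18], [5.43, 117.66], [-154.24, 154.24]. Speed limits (degrees/s): [147.25, 147.25, 180, 180, 180, 180, 180].

INTERFACE

Orientations are given as [roll, pitch, yaw] about the fixed x, y, z axes, in that order (R = Rz(yaw) Ry(pitch) Rx(roll)).
In Python, from cell import env gives the robot as it stands. The module is installed in compiled form; this text tells all that it offers.
- The arm moves only by the tool drive_tool, never from a script. Its argument "moves" is one flat list of numbers, 5 for each row, row after row: the shift along the tool's x, y, z in units of 40 mm (1.0 is 40 mm), then the turn about the tool's z in units of 10 degrees (1.0 is 10 degrees), then the finger opening in mm, from 0 to 87. A call has 1 to 5 rows; each row is the pose to reach, as a shift and turn from the pose commanded when the call began, along the tool's axes at that moment; what a row does not reach only later rows make up. A row lasts 1/8 s, in which the tool goes at most 62.5 mm and 10.7 degrees, less where a joint would pass 70% of its speed; a pose out of reach is approached as far as the arm can. A call with a gripper value outside its range is refused whole. The fingers move at their own pace and stop on an object; "squeeze" is the grip in N (left out, the last holds). Time passes only in rows, so rows that repeat a pose let the fingers close. It gives the time, the measured TCP pose, the force, the opening and the grip force at its end, in the units of the state.
- env.get_obs(): the state, without advancing time (a new reading comes with each control period).
- env.read_camera(name): name is "scene" or "top" or "wrist"; returns (picture, depth): 480x640x3 uint8, red, green, blue; 480x640 float32, m along the optical axis (not along the pixel's ray), 0 where there is no reading.
- env.camera_model(name): a dict with "K" (3x3 intrinsics, pixels), "rvec" (rotation vector, rad) and "tvec" (3), from world to camera coordinates, as OpenCV has them; the wrist camera has in their place "tool_from_camera" (4x4, takes a point from camera to tool coordinates, whose origin is the TCP and whose axes are the flange's). Camera axes: x right, y down, z forward; pixel columns grow to the right and rows downward; lengths in m; the calibration is good to about 2 mm. A picture is of the moment at which its call begins: read the wrist's pose just before it. camera_model takes no time and is no camera call.
- env.sign_off(): hands the job in; it is judged then, once.
The state is a dict: "time_s": time; "qpos": joint angles; "joint_velocities": joint speeds; "effort": joint torques, N m; "tool_pos": TCP position; "tool_rot": TCP orientation; "force": force on the tool from outside, world axes, zero at the start; "wrist_torque": the same for the moment, N m; "grip_width": finger opening in m; "grasp_force": force on a finger pad.
Only numpy, scipy, OpenCV 4.12 (cv2) and the standard library are available. Lean on these libraries where they do the work, as an engineer would, in place of code of your own. Each camera call takes 0.05 s, during which the arm holds its last target. There are 200 camera calls.

TASK

One of the two deep clear tanks has a small wire basket hanging in it (the other holds a flat plate rack). Take the hook rod from its stand, hook the basket's bar, lift the basket out without touching it with the gripper, and set it down gently, upright and unhooked, in the drip tray. Then put the rod back upright in its stand and let go.

Things in the scene. Friction and masses are not known exactly. Their poses are not given: they have to be found in the camera images.
- rod_grip (a point): Centre of the wooden handle of the loose hook rod (120 g, stands upright in its stand); z up the rod, +x away from the hook. Handle 24 (x) x 20 (y) x 60 (z) mm; under it a cross guard 24 x 64 x 4 mm, its underside 40 mm below this point. From there a strip 4 (x) x 14 (y) mm on the axis leads down to the hook, whose underside is 140 mm below this point.
- rod_seat (a point): On the hook rod, axes as rod_grip: where the axis of a bar lying in the hook comes to rest, 133 mm below rod_grip and 13 mm to its -x side. The hook opens upward: a shallow V 22 mm wide between the strip (x = +11 to +15 mm from here) and the lip (outer face at x = -15, top 11 mm above this point). Hook underside 7 mm below this point; 14 mm wide in y.
- stand_home (a point): On the fixed plywood stand: where rod_grip lies when the rod is home, same axes, 152 mm above the table. The open pocket below is 46 (x) x 32 (y) mm, x = -36 to +10 of this point, 8 mm of play round the hook; the guard rests on the two side walls, 112 mm above the table. Lower the hook straight in.
- basket: Loose steel wire basket (about 150 g, some brass spacers in it), 40 (x) x 44 (y) mm, rim 27 mm high; origin under the middle of its bottom, z up. Hangs by its bar in one of two alike fixed clear tanks, rim 125 mm above the table; lift it straight up. The other tank holds a flat upright plate on such a bar: not the one wanted.
- basket_bar (a point): Middle of the basket's round bar (6 mm thick, 72 mm along y), 65 mm above its bottom; straps at y = -20 and +20, 39 mm free between. Its ends lie in open-topped notches in the tank, 73 mm above the table, 52 mm under the rim. Tank inside, from here, in basket axes: x = -32 to +58, y = -43 to +43 mm; the room at +x is for lowering the hook, lip toward the bar.
- tray_in (a point): Middle of the inner floor of the fixed aluminium drip tray, 4 mm above the table; inside 142 x 142 mm, walls 4 mm thick, top 15 mm above the table; axes along the sides.
Not all that is in view belongs to the job. Of the things that look like the basket, the largest one is meant.

How it is judged:
By the outcome, as a careful person would: the job done as asked, in the order asked, and still so for the second after the job is handed in, with the robot touching nothing.
It also fails if it takes over 69 s, if anything falls off the work surface, if the arm or the gripper's body presses on something with over 40 N, if the wrist force passes 120 N, or if a joint passes its speed limit or range.

## Working session

There is one attempt and no reset: what is moved stays moved. The work goes in short steps, Python scripts to look and compute and a tool call to move; the robot and the scene stay as the last step left them, time stands still between calls to the robot, and variables do not carry over. Pictures are saved under pics/ and viewed, at most 10 in all, crops included, and the job is handed in when it is done.

Besides the shell and the picture viewer there is one more tool, called after "Emit:" by a JSON object that holds its "name" and its "arguments", one argument or row to a line. drive_tool: Moves the arm, as the interface text tells. Its arguments: {"type":"object","properties":{"moves":{"type":"array","items":{"type":"number"}},"squeeze":{"type":"number"}},"required":["moves"]}

```bash
mkdir -p pics; cat > h.py <<'E'
import numpy as np, cv2
from cell import env
def cam(n):
    o=env.get_obs(); p,d=env.read_camera(n); m=env.camera_model(n)
    from scipy.spatial.transform import Rotation as R
    K=np.array(m["K"])
    if n=="wrist":
        T=np.eye(4);T[:3,:3]=R.from_euler('xyz',o["tool_rot"],degrees=True).as_matrix();T[:3,3]=o["tool_pos"]
        W=T@np.array(m["tool_from_camera"])
    else:
        C=np.eye(4);C[:3,:3]=cv2.Rodrigues(np.array(m["rvec"],float))[0];C[:3,3]=np.ravel(m["tvec"]);W=np.linalg.inv(C)
    v,u=np.mgrid[:480,:640]
    P=np.stack([(u-K[0,2])/K[0,0]*d,(v-K[1,2])/K[1,1]*d,d],-1)
    X=P@W[:3,:3].T+W[:3,3]; X[d==0]=np.nan
    return p,d,X,W,K
def ray(u,v,W,K,z):
    r=W[:3,:3]@np.array([(u-K[0,2])/K[0,0],(v-K[1,2])/K[1,1],1]); t=(z-W[2,3])/r[2]; return W[:3,3]+t*r
def pix(X,W,K):
    c=W[:3,:3].T@(np.asarray(X)-W[:3,3]); return (K@c)[:2]/c[2]
def save(n,p): cv2.imwrite(f"pics/{n}.png",p[:,:,::-1])
E
python3 - <<'E'
from h import *
print(env.get_obs())
for n in("top","scene"):
    p,d,X,W,K=cam(n); save(n+"0",p); np.savez(f"{n}0.npz",p=p,d=d,X=X,W=W,K=K); print(n,W.round(3).tolist(),K.tolist())
E
```

```text
{'time_s': 0.0, 'qpos': array([77.12745804, 18.43851247, -4.01587899, 83.17455663,  1.29335107,
       78.54004264, -3.26053556]), 'joint_velocities': array([-0.01523763,  0.01615425, -0.05172631,  0.06955711,  0.07541282,
       -0.07238435, -0.08256744]), 'effort': array([-2.56890653e-04, -4.91287279e+01, -4.03944505e-01, -3.12530065e+01,
       -6.38576620e-02,  4.37631912e-02,  1.56412780e-04]), 'tool_pos': array([ 0.15355183, -0.63099387,  0.19807081]), 'tool_rot': array([-1.79892040e+02,  3.98889737e-03,  1.36817527e+01]), 'force': array([-0.91355546,  0.54667369,  0.04669159]), 'wrist_torque': array([ 0.0246101 , -0.00618752,  0.01199701]), 'grasp_force': 0.0, 'grip_width': 0.08717910440012686}
top [[0.014, -0.991, 0.13, 0.409], [-1.0, -0.013, 0.006, -0.003], [-0.005, -0.13, -0.992, 1.162], [0.0, 0.0, 0.0, 1.0]] [[520.1406380019592, 0.0, 322.4029463249387], [0.0, 520.1406380019592, 235.56847231657812], [0.0, 0.0, 1.0]]
scene [[-0.819, -0.453, 0.351, 0.122], [-0.573, 0.637, -0.516, 0.573], [0.011, -0.624, -0.782, 0.977], [0.0, 0.0, 0.0, 1.0]] [[548.1809238789766, 0.0, 312.88653973174695], [0.0, 548.1809238789766, 245.29846731161038], [0.0, 0.0, 1.0]]
```

View pics/top0.png

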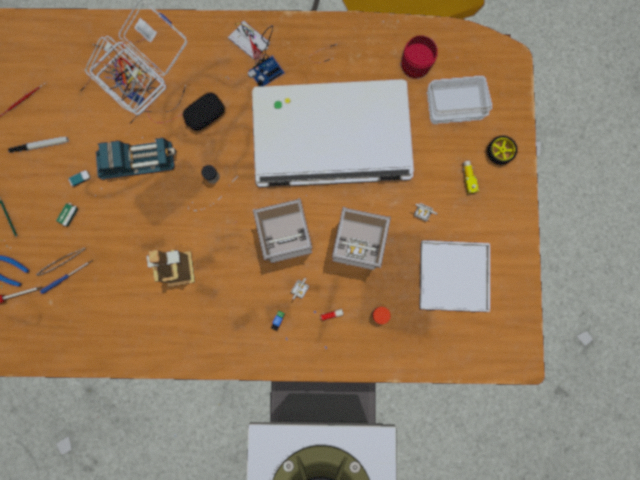

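View pics/scene0.png

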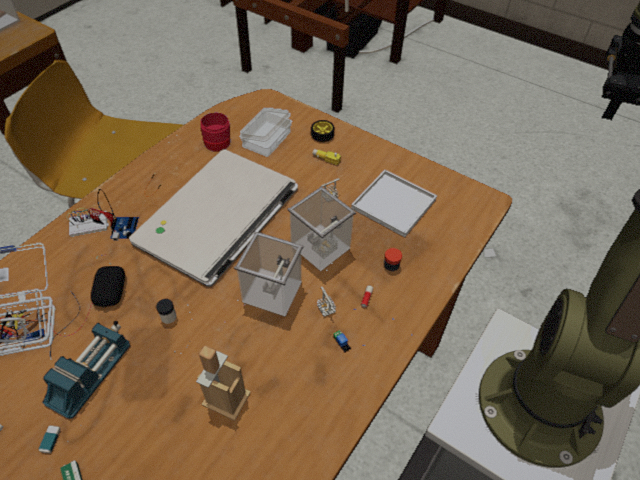

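```bash
python3 - <<'E'
from h import *
z=np.load("top0.npz");p=z["p"];W,K,X=z["W"],z["K"],z["X"]
a=cv2.resize(p[240:295,140:205],None,fx=6,fy=6,interpolation=2)
b=cv2.resize(p[195:275,245:395],None,fx=5,fy=5,interpolation=2)
s=np.load("scene0.npz")
c=cv2.resize(s["p"][335:425,190:260],None,fx=2.5,fy=2.5,interpolation=2)
o=np.zeros((600,760,3),np.uint8);o[:400,:750]=0
o=np.zeros((600,800,3),np.uint8)
b=cv2.resize(p[195:275,245:395],None,fx=4,fy=4,interpolation=2)
a=cv2.resize(p[240:295,140:205],None,fx=5,fy=5,interpolation=2)
o[:320,:600]=b;o[320:595,:325]=a;o[330:330+225,340:340+175]=c
save("crop1",o)
for n,u,v,h in[("handle",163,258,.182),("tankL",283,231,.125),("tankR",361,238,.125),("tray",456,276,.015)]:
    print(n,ray(u,v,W,K,h).round(3))
# tray corners: bright
m=(p[235:320,410:500].min(2)>170).astype(np.uint8); 
cs,_=cv2.findContours(m,0,2); c=max(cs,key=cv2.contourArea); r=cv2.minAreaRect(c);print(r)
for q in cv2.boxPoints(r): print(ray(q[0]+410,q[1]+235,W,K,.015).round(4))
# points by height near stand
S=X[240:295,140:205].reshape(-1,3)
for lo,hi in[(.17,.2),(.105,.12),(.12,.17)]:
    k=S[(S[:,2]>lo)&(S[:,2]<hi)];print(lo,len(k),k.mean(0).round(4) if len(k) else"",k.min(0) if len(k) else"",k.max(0) if len(k) else"")
for nm,(u0,u1) in dict(L=(245,320),R=(325,395)).items():
    S=X[190:280,u0:u1].reshape(-1,3);k=S[(S[:,2]>.115)&(S[:,2]<.135)]
    r=cv2.minAreaRect(k[:,:2].astype(np.float32));print(nm,len(k),r)
E
```

```text
handle [0.49  0.304 0.182]
tankL [0.553 0.083 0.125]
tankR [ 0.54  -0.074  0.125]
tray [ 0.473 -0.291  0.015]
((43.92203140258789, 41.8984375), (63.147369384765625, 65.42691040039062), 1.1457629203796387)
[ 0.4002 -0.2148  0.015 ]
[ 0.5439 -0.2193  0.015 ]
[ 0.5429 -0.359   0.015 ]
[ 0.3994 -0.3522  0.015 ]
0.17 132 [0.4943 0.3239 0.1754] [0.48279375 0.31415783 0.17052055] [0.50606684 0.33507592 0.18076252]
0.105 344 [0.4836 0.3175 0.1143] [0.44955846 0.29124331 0.10509145] [0.51303023 0.35807561 0.11997854]
0.12 114 [0.4932 0.3161 0.1449] [0.48222209 0.29513674 0.12013924] [0.50756368 0.32869075 0.16966279]
L 672 ((0.5581562519073486, 0.08507515490055084), (0.1061878353357315, 0.09924290329217911), 14.666629791259766)
R 670 ((0.5434428453445435, -0.07474856078624725), (0.0988965630531311, 0.1053319051861763), 78.6863021850586)
```

View pics/crop1.png

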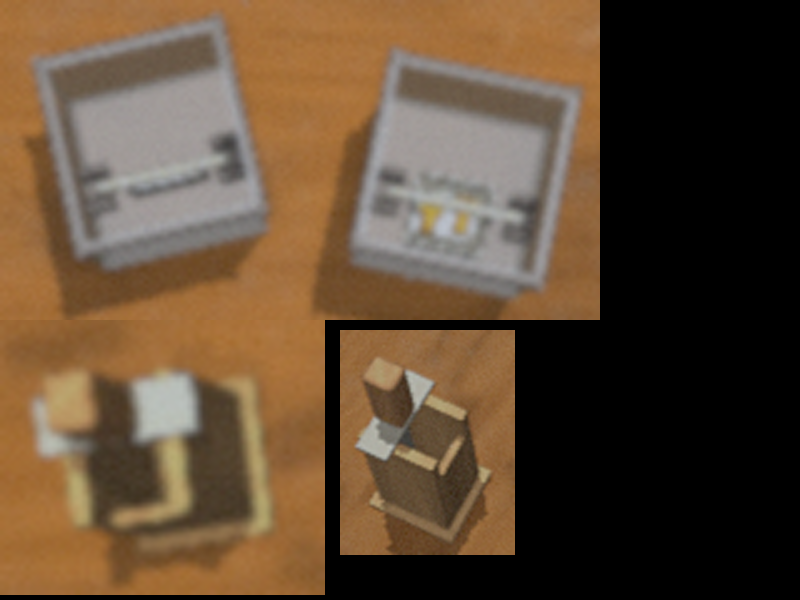

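```bash
cat >> h.py <<'E'
def to(*g, yaw0=None):
    """units for world targets (x,y,z,yaw) from present pose"""
    from scipy.spatial.transform import Rotation as R
    o=env.get_obs(); M=R.from_euler('xyz',o["tool_rot"],degrees=True).as_matrix()
    for q in g:
        s=M.T@(np.array(q[:3])-o["tool_pos"])/.04; print(s.round(2), "turn",round(-(q[3]-o["tool_rot"][2])/10,2) if len(q)>3 else 0)
def st():
    o=env.get_obs(); print({k:np.round(o[k],4).tolist() for k in("time_s","tool_pos","tool_rot","qpos","force","grip_width","grasp_force")})
E
python3 - <<'E'
from h import *
to((.45,-.35,.33),(.52,-.1,.33),(.47,.31,.33))
z=np.load("top0.npz");p,X=z["p"].astype(int),z["X"]
S=X[240:295,140:205];q=p[240:295,140:205]
k=(S[...,2]>.108)&(S[...,2]<.125)&(abs(q[...,0]-q[...,2])<25)&(q[...,0]>130)
g=S[k];print(len(g),g.mean(0),cv2.minAreaRect(g[:,:2].astype(np.float32)))
E
```

```text
[ 8.86 -5.08 -3.29] turn 0
[ 12.04 -10.74  -3.28] turn 0
[ 13.25 -20.99  -3.26] turn 0
158 [0.49567649 0.31191369 0.11660252] ((0.4945214092731476, 0.32463738322257996), (0.023216430097818375, 0.061893172562122345), 9.973633766174316)
```

Emit:
{"name": "drive_tool", "arguments": {
  "moves": [3,-1,-2,0,87,8.8,-5,-3.3,0,87,8.8,-5,-3.3,0,87,8.8,-5,-3.3,0,87,8.8,-5,-3.3,0,87]
}}

```text
time_s: 0.72
tool_pos: [0.3699, -0.4317, 0.3]
tool_rot: [-180.0, 0.0, 13.7]
force: [1.2, -0.7, 0.3]
grip_width: 0.0871
grasp_force: 0.0
```

Emit:
{"name": "drive_tool", "arguments": {
  "moves": [3.2,-5.6,0,0,87,3.2,-5.6,0,0,87,3.2,-5.6,0,0,87,3.2,-5.6,0,0,87,3.2,-5.6,0,0,87]
}}

```text
time_s: 1.35
tool_pos: [0.4417, -0.1799, 0.3]
tool_rot: [-180.0, -0.0, 14.2]
force: [-0.2, -0.3, 1.0]
grip_width: 0.0872
grasp_force: 0.0
```

```bash
python3 - <<'E'
from h import *
st(); to((.45,.32,.33,10))
E
```

```text
{'time_s': 1.35, 'tool_pos': [0.4417, -0.1799, 0.3], 'tool_rot': [-179.9975, -0.0336, 14.2026], 'qpos': [47.4858, -3.965, -26.6965, 96.2676, -1.8036, 87.2511, -54.8673], 'force': [-0.2309, -0.3411, 1.0151], 'grip_width': 0.0872, 'grasp_force': 0.0}
[  3.27 -12.07  -0.75] turn 0.42
```

Emit:
{"name": "drive_tool", "arguments": {
  "moves": [1.5,-2.6,-0.8,0.4,87,1.5,-2.6,-0.8,0.4,87,1.5,-2.6,-0.8,0.4,87,1.5,-2.6,-0.8,0.4,87]
}}

```text
time_s: 1.85
tool_pos: [0.4736, -0.0717, 0.3313]
tool_rot: [180.0, 0.1, 9.6]
force: [0.2, -0.7, -0.5]
grip_width: 0.0874
grasp_force: 0.0
```

```bash
python3 - <<'E'
from h import *
p,d,X,W,K=cam("wrist"); save("w1",p); np.savez("w1.npz",p=p,d=d,X=X,W=W,K=K);st();print(W.round(3))
print(pix((.543,-.075,.125),W,K)); to((.46,.32,.33,10))
E
```

```text
{'time_s': 1.9, 'tool_pos': [0.4734, -0.0723, 0.331], 'tool_rot': [179.9899, 0.0836, 9.5175], 'qpos': [41.7359, -3.6952, -33.954, 92.3484, -2.0285, 90.7943, -72.6708], 'force': [-0.5349, -1.2825, 0.0001], 'grip_width': 0.0873, 'grasp_force': 0.0}
[[ 0.168 -0.939 -0.299  0.555]
 [-0.986 -0.16  -0.052 -0.058]
 [ 0.001  0.304 -0.953  0.517]
 [ 0.     0.     0.     1.   ]]
[334.9240436 137.4808867]
[ 1.29 -9.73  0.02] turn -0.05
```

View pics/w1.png

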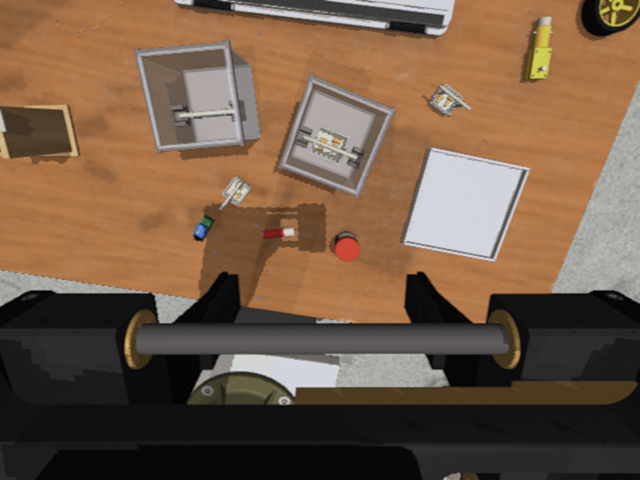

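```bash
python3 - <<'E'
from h import *
z=np.load("w1.npz");p,X,W,K=z["p"],z["X"],z["W"],z["K"]
a,b=ray(303,136,W,K,.073),ray(361,157,W,K,.073);print(a,b,(a+b)/2,np.linalg.norm(a-b),np.degrees(np.arctan2(-(a-b)[0],(a-b)[1])))
S=X[70:200,270:400];k=(S[...,2]>.12)&(S[...,2]<.135);r=cv2.minAreaRect(S[k][:,:2].astype(np.float32));print(r)
k=(S[...,2]>.068)&(S[...,2]<.085);g=S[k];print(len(g),g.mean(0),cv2.minAreaRect(g[:,:2].astype(np.float32)))
S=X[140:270,395:540];k=(S[...,2]>.009)&(S[...,2]<.025);r=cv2.minAreaRect(S[k][:,:2].astype(np.float32));print("tray",r)
pt=ray(466,203,W,K,.004);print(pt)
cr=cv2.resize(p[65:205,270:400],None,fx=4,fy=4,interpolation=2);save("c2",cr)
E
```

```text
[ 0.53646825 -0.03759238  0.073     ] [ 0.52339878 -0.11423464  0.073     ] [ 0.52993352 -0.07591351  0.073     ] 0.0777486118004158 -9.677315229217088
((0.5416473150253296, -0.0749809592962265), (0.09914585202932358, 0.10594471544027328), 78.6224136352539)
1077 [ 0.53244399 -0.07561987  0.07560443] ((0.541555643081665, -0.07498504221439362), (0.08637144416570663, 0.0903705582022667), 78.5931396484375)
tray ((0.472428560256958, -0.28925058245658875), (0.15072154998779297, 0.1502525806427002), 88.35736846923828)
[ 0.4777086  -0.29551529  0.004     ]
```

Emit:
{"name": "drive_tool", "arguments": {
  "moves": [1.3,-9.7,0,0,87,1.3,-9.7,0,0,87,1.3,-9.7,0,0,87,1.3,-9.7,0,0,87,1.3,-9.7,0,0,87]
}}

```text
time_s: 2.52
tool_pos: [0.4636, 0.2412, 0.3313]
tool_rot: [179.9, -0.0, 9.4]
force: [0.5, 0.4, -0.2]
grip_width: 0.0872
grasp_force: 0.0
```

```bash
python3 - <<'E'
from h import *
st(); to((.46,.323,.33,10))
E
```

```text
{'time_s': 2.525, 'tool_pos': [0.4636, 0.2412, 0.3313], 'tool_rot': [179.911, -0.0079, 9.3857], 'qpos': [23.3314, 4.4908, -56.5224, 86.6036, 3.8298, 90.9423, -113.6631], 'force': [0.5329, 0.4205, -0.2144], 'grip_width': 0.0872, 'grasp_force': 0.0}
[ 0.24 -2.03  0.03] turn -0.06
```

View pics/c2.png

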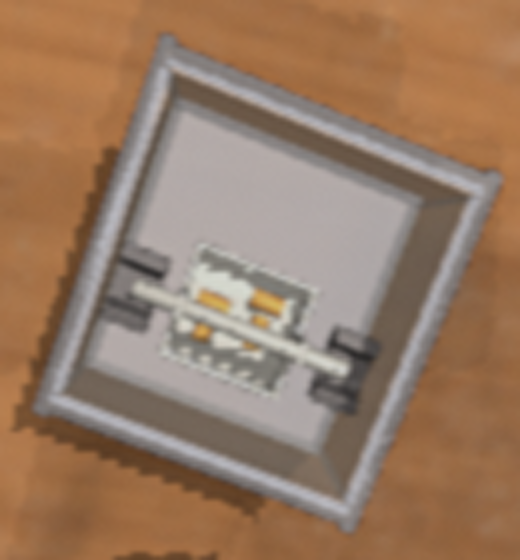

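Emit:
{"name": "drive_tool", "arguments": {
  "moves": [0.2,-2,0,0,87,0.2,-2,0,0,87,0.2,-2,0,0,87]
}}

```text
time_s: 2.9
tool_pos: [0.4574, 0.322, 0.3305]
tool_rot: [-180.0, 0.1, 9.7]
force: [0.3, -0.8, 0.1]
grip_width: 0.0872
grasp_force: 0.0
```

```bash
cat >m.py <<'E'
from h import *
p,d,X,W,K=cam("wrist"); save("w2",p);st();p=p.astype(int)
print(pix((.4945,.3246,.182),W,K))
near=(abs(X[...,0]-.49)<.06)&(abs(X[...,1]-.32)<.06)
rect=lambda k:(k.sum(),X[k].mean(0).round(4),cv2.minAreaRect(X[k][:,:2].astype(np.float32)))
k=near&(X[...,2]>.178)&(X[...,2]<.19);print("top",rect(k))
g=near&(X[...,2]>.11)&(X[...,2]<.125)&(abs(p[...,0]-p[...,2])<30)&(p[...,0]>110);print("guard",rect(g))
E
python3 m.py
```

```text
{'time_s': 2.95, 'tool_pos': [0.4581, 0.3206, 0.3307], 'tool_rot': [179.9421, 0.1024, 9.584], 'qpos': [13.5183, 12.2399, -60.1615, 81.7846, 10.5902, 92.1366, -126.1098], 'force': [0.0633, -0.6387, 0.403], 'grip_width': 0.0873, 'grasp_force': 0.0}
[325.41940693 172.55955174]
top (np.int64(1), array([0.49  , 0.3282, 0.1783]), ((0.4899523854255676, 0.32818329334259033), (0.0, 0.0), 0.0))
guard (np.int64(733), array([0.4942, 0.3254, 0.1159]), ((0.4931679666042328, 0.3248717486858368), (0.024709809571504593, 0.0635707899928093), 9.557180404663086))
```

View pics/w2.png

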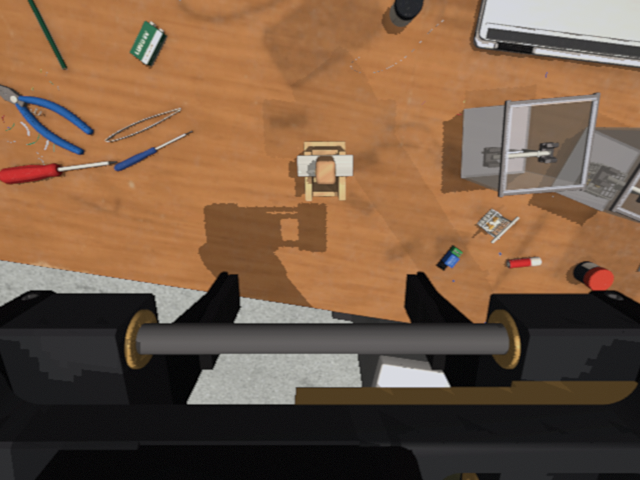

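```bash
python3 - <<'E'
from h import *
to((.4935,.3248,.25,9.6),(.4935,.3248,.136,9.6))
E
```

```text
[0.89 0.04 2.02] turn -0.0
[0.9  0.04 4.87] turn -0.0
```

Emit:
{"name": "drive_tool", "arguments": {
  "moves": [0.9,0,2,0,87,0.9,0,2,0,87,0.9,0,2,0,87,0.9,0,2,0,87]
}}

```text
time_s: 3.45
tool_pos: [0.4928, 0.3286, 0.2535]
tool_rot: [-180.0, -0.1, 9.7]
force: [-0.2, -0.1, 0.0]
grip_width: 0.0869
grasp_force: 0.0
```

```bash
python3 - <<'E'
from h import *
st();to((.4935,.3248,.136,9.6))
E
```

```text
{'time_s': 3.45, 'tool_pos': [0.4928, 0.3286, 0.2535], 'tool_rot': [-179.9604, -0.0886, 9.6661], 'qpos': [10.8375, 18.2669, -58.5281, 85.483, 15.5918, 84.8372, -128.1022], 'force': [-0.2326, -0.1343, 0.0334], 'grip_width': 0.0869, 'grasp_force': 0.0}
[-0.    0.1   2.94] turn 0.01
```

Emit:
{"name": "drive_tool", "arguments": {
  "moves": [0,0.1,1,0,87,0,0.1,2,0,87,0,0.1,2.9,0,87,0,0.1,2.9,0,87,0,0.1,2.9,0,87],
  "squeeze": 35
}}

```text
time_s: 4.08
tool_pos: [0.4943, 0.3255, 0.1384]
tool_rot: [-179.9, -0.2, 9.7]
force: [0.8, -0.5, 0.9]
grip_width: 0.0868
grasp_force: 0.0
```

```bash
python3 - <<'E'
from h import *
st();to((.4935,.3248,.136,9.6))
E
```

```text
{'time_s': 4.075, 'tool_pos': [0.4943, 0.3255, 0.1384], 'tool_rot': [-179.9338, -0.1912, 9.6944], 'qpos': [9.8757, 22.3138, -56.5041, 94.993, 19.3928, 72.9982, -130.6634], 'force': [0.8347, -0.4581, 0.8656], 'grip_width': 0.0868, 'grasp_force': 0.0}
[-0.02  0.01  0.06] turn 0.01
```

Emit:
{"name": "drive_tool", "arguments": {
  "moves": [0,0,0,0,40,0,0,0,0,26,0,0,0,0,15,0,0,0,0,15,0,0,0,0,15]
}}

```text
time_s: 4.7
tool_pos: [0.4933, 0.3244, 0.1357]
tool_rot: [180.0, 0.0, 9.7]
force: [0.6, -0.4, -0.7]
grip_width: 0.0451
grasp_force: 0.0
```

Emit:
{"name": "drive_tool", "arguments": {
  "moves": [0,0,0,0,15,0,0,0,0,15]
}}

```text
time_s: 4.95
tool_pos: [0.4933, 0.3244, 0.1357]
tool_rot: [180.0, 0.0, 9.7]
force: [0.6, -0.2, 0.2]
grip_width: 0.0251
grasp_force: 0.0
```

Emit:
{"name": "drive_tool", "arguments": {
  "moves": [0,0,0,0,15,0,0,0,0,15,0,0,0,0,15]
}}

```text
time_s: 5.32
tool_pos: [0.4934, 0.3244, 0.1357]
tool_rot: [-180.0, 0.0, 9.7]
force: [0.2, 1.3, -0.3]
grip_width: 0.0199
grasp_force: 35.0
```

Emit:
{"name": "drive_tool", "arguments": {
  "moves": [0,0,-0.3,0,15,0,0,-1,0,15,0,0,-2,0,15,0,0,-3,0,15,0,0,-3,0,15]
}}

```text
time_s: 5.95
tool_pos: [0.4946, 0.3261, 0.2599]
tool_rot: [-179.9, -0.4, 9.7]
force: [-0.5, -0.1, -2.0]
grip_width: 0.0193
grasp_force: 35.0
```

```bash
python3 - <<'E'
from h import *
st()
p,d,X,W,K=cam("scene"); a=cv2.resize(p[200:440,120:360],None,fx=2.4,fy=2.4); save("s1",a)
E
```

```text
{'time_s': 5.95, 'tool_pos': [0.4946, 0.3261, 0.2599], 'tool_rot': [-179.8672, -0.3574, 9.6899], 'qpos': [11.3581, 17.862, -58.6739, 85.1184, 15.3499, 85.1681, -127.579], 'force': [-0.4603, -0.1247, -2.0317], 'grip_width': 0.0193, 'grasp_force': 34.9816}
```

View pics/s1.png

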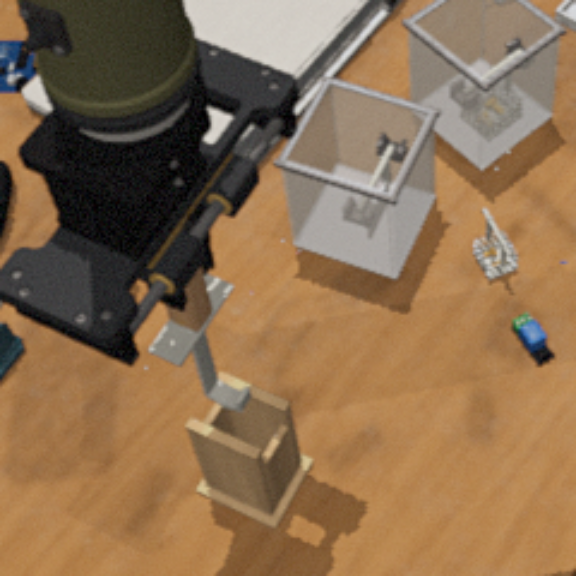

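```bash
python3 - <<'E'
from h import *
to((.4946,.326,.32,9.7),(.5714,-.0825,.32,-11.4))
E
```

```text
[ 0.03 -0.02 -1.56] turn -0.0
[ 0.2  10.37 -1.57] turn 2.11
```

Emit:
{"name": "drive_tool", "arguments": {
  "moves": [0,0.4,-1,0.2,15,0,1.5,-1.6,0.5,15,0,2.8,-1.6,0.9,15,0.1,4,-1.6,1.3,15,0.1,5.2,-1.6,1.6,15]
}}

```text
time_s: 6.62
tool_pos: [0.5319, 0.1179, 0.3185]
tool_rot: [179.9, 0.1, -6.5]
force: [0.7, 0.1, -0.9]
grip_width: 0.0197
grasp_force: 35.0
```

```bash
python3 - <<'E'
from h import *
st();to((.5714,-.0825,.32,-11.4))
E
```

```text
{'time_s': 6.625, 'tool_pos': [0.5319, 0.1179, 0.3185], 'tool_rot': [179.9475, 0.108, -6.4511], 'qpos': [31.9681, 8.0118, -52.3032, 85.1942, 6.3304, 90.0074, -116.5264], 'force': [0.7038, 0.0924, -0.864], 'grip_width': 0.0197, 'grasp_force': 34.9823}
[ 1.54  4.87 -0.04] turn 0.49
```

Emit:
{"name": "drive_tool", "arguments": {
  "moves": [0.4,1.2,0,0.1,15,0.8,2.4,0,0.3,15,1.2,3.6,0,0.5,15,1.54,4.8,0,0.5,15,1.54,4.8,0,0.5,15]
}}

```text
time_s: 7.25
tool_pos: [0.5716, -0.0843, 0.3172]
tool_rot: [179.9, 0.2, -11.9]
force: [-1.1, -0.1, -2.0]
grip_width: 0.0196
grasp_force: 35.0
```

Emit:
{"name": "drive_tool", "arguments": {
  "moves": [0,0,0,0,15]
}}

```text
time_s: 7.38
tool_pos: [0.5718, -0.0769, 0.3186]
tool_rot: [-179.9, 0.1, -11.3]
force: [1.0, 1.2, -0.9]
grip_width: 0.0199
grasp_force: 35.0
```

```bash
python3 - <<'E'
from h import *
st();to((.5714,-.0825,.32,-11.4))
p,d,X,W,K=cam("wrist")
# expected positions
o=env.get_obs();t=o["tool_pos"];y=np.radians(o["tool_rot"][2]);ex=np.array([np.cos(y),np.sin(y),0])
hk=t+[0,0,.0163-.133]-.013*ex
B=np.array([.5293,-.074,.073])
print(pix(hk,W,K),pix(B,W,K))
ey=np.array([-ex[1],ex[0],0])
for q in(hk,B,B+.036*ey,B-.036*ey): cv2.circle(p,tuple(int(v) for v in pix(q,W,K)),2,(255,0,0),-1)
c=p[60:300,200:440];save("w3",cv2.resize(c,None,fx=2.5,fy=2.5,interpolation=2))
E
```

```text
{'time_s': 7.375, 'tool_pos': [0.5718, -0.0769, 0.3186], 'tool_rot': [-179.9435, 0.1349, -11.2971], 'qpos': [42.8457, 11.7858, -44.6298, 81.0124, 8.1662, 90.6554, -102.3942], 'force': [0.9858, 1.1939, -0.9045], 'grip_width': 0.0199, 'grasp_force': 34.982}
[ 0.02  0.14 -0.03] turn 0.01
[320.17501179 232.02716085] [325.64946129 223.31601199]
```

View pics/w3.png

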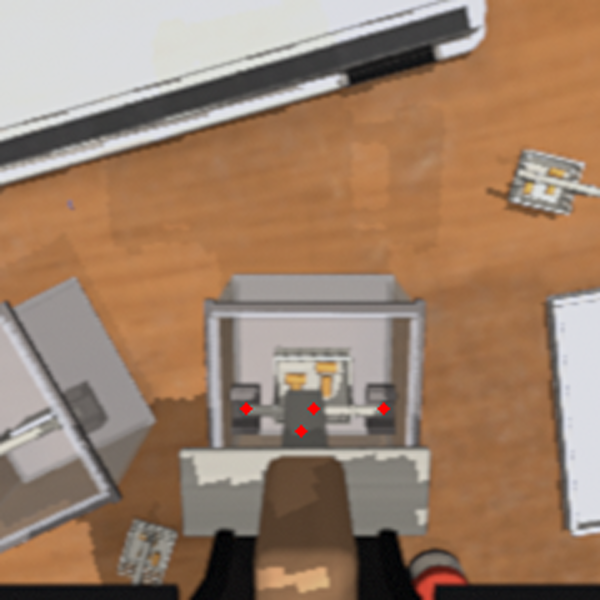

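Emit:
{"name": "drive_tool", "arguments": {
  "moves": [0,0.12,0.6,0,15,0,0.12,1.2,0,15,0,0.12,1.2,0,15,0,0.12,1.2,0,15]
}}

```text
time_s: 7.92
tool_pos: [0.5718, -0.0811, 0.2728]
tool_rot: [180.0, -0.1, -11.2]
force: [0.3, -0.1, -2.0]
grip_width: 0.02
grasp_force: 35.0
```

```bash
python3 - <<'E'
from h import *
st();to((.5714,-.0825,.169,-11.4))
E
```

```text
{'time_s': 7.925, 'tool_pos': [0.5718, -0.0811, 0.2728], 'tool_rot': [179.9988, -0.0691, -11.2108], 'qpos': [43.4939, 12.0158, -44.3755, 85.9394, 8.4139, 85.3919, -102.1289], 'force': [0.3311, -0.1484, -1.9537], 'grip_width': 0.02, 'grasp_force': 34.9815}
[-0.01  0.04  2.59] turn 0.02
```

Emit:
{"name": "drive_tool", "arguments": {
  "moves": [0,0,0.7,0,15,0,0,1.4,0,15,0,0,2.1,0,15,0,0,2.58,0,15,0,0,2.58,0,15]
}}

```text
time_s: 8.55
tool_pos: [0.571, -0.082, 0.168]
tool_rot: [-180.0, 0.1, -11.3]
force: [-0.2, -0.5, -1.0]
grip_width: 0.0197
grasp_force: 35.0
```

Emit:
{"name": "drive_tool", "arguments": {
  "moves": [0,0,0,0,15,0,0,0,0,15]
}}

```text
time_s: 8.8
tool_pos: [0.5724, -0.0823, 0.1699]
tool_rot: [180.0, -0.1, -11.3]
force: [0.4, 0.5, -1.6]
grip_width: 0.0193
grasp_force: 35.0
```

```bash
python3 - <<'E'
from h import *
st();to((.5293+.013*.98,-.074-.013*.198,.169,-11.4))
E
```

```text
{'time_s': 8.8, 'tool_pos': [0.5724, -0.0823, 0.1699], 'tool_rot': [179.9938, -0.1259, -11.3192], 'qpos': [43.0403, 14.985, -43.7591, 94.8646, 10.7351, 74.3342, -103.9571], 'force': [0.3964, 0.5177, -1.559], 'grip_width': 0.0193, 'grasp_force': 34.9817}
[-0.77  0.01  0.02] turn 0.01
```

Emit:
{"name": "drive_tool", "arguments": {
  "moves": [-0.3,0,0,0,15,-0.55,0,0,0,15,-0.77,0,0,0,15,-0.77,0,0,0,15,-0.77,0,0,0,15]
}}

```text
time_s: 9.43
tool_pos: [0.5414, -0.0765, 0.1687]
tool_rot: [180.0, -0.0, -11.3]
force: [-0.1, 0.4, -1.4]
grip_width: 0.0195
grasp_force: 35.0
```

Emit:
{"name": "drive_tool", "arguments": {
  "moves": [0,0,-0.2,0,15,0,0,-0.4,0,15,0,0,-0.55,0,15,0,0,-0.7,0,15,0,0,-0.7,0,15]
}}

```text
time_s: 10.05
tool_pos: [0.5415, -0.0763, 0.197]
tool_rot: [180.0, -0.0, -11.3]
force: [-0.2, -0.9, -2.0]
grip_width: 0.0193
grasp_force: 35.0
```

```bash
python3 - <<'E'
from h import *
st();to((.5293+.013*.98,-.074-.013*.198,.33,-11.4))
E
```

```text
{'time_s': 10.05, 'tool_pos': [0.5415, -0.0763, 0.197], 'tool_rot': [179.992, -0.0396, -11.3179], 'qpos': [45.6038, 9.4929, -44.4752, 96.8806, 6.8433, 76.3714, -101.4098], 'force': [-0.2323, -0.9389, -2.0318], 'grip_width': 0.0193, 'grasp_force': 34.9803}
[ 0.02  0.01 -3.32] turn 0.01
```

Emit:
{"name": "drive_tool", "arguments": {
  "moves": [0,0,-0.4,0,15,0,0,-0.9,0,15,0,0,-1.4,0,15,0,0,-1.9,0,15,0,0,-2.3,0,15]
}}

```text
time_s: 10.68
tool_pos: [0.5415, -0.0762, 0.2902]
tool_rot: [180.0, -0.1, -11.3]
force: [0.2, -0.1, -1.8]
grip_width: 0.0197
grasp_force: 35.0
```

Emit:
{"name": "drive_tool", "arguments": {
  "moves": [0,0,-0.4,0,15,0,0,-0.8,0,15,0,0,-1.2,0,15,0,0,-1.4,0,15,0,0,-1.4,0,15]
}}

```text
time_s: 11.3
tool_pos: [0.5415, -0.0762, 0.345]
tool_rot: [-180.0, -0.0, -11.3]
force: [0.1, -0.3, -3.0]
grip_width: 0.0196
grasp_force: 35.0
```

```bash
python3 - <<'E'
from h import *
st();to((.4725+.0127,-.289-.0026,.345,-11.4))
p,d,X,W,K=cam("scene"); a=cv2.resize(p[40:340,240:540],None,fx=2,fy=2); save("s2",a)
E
```

```text
{'time_s': 11.3, 'tool_pos': [0.5415, -0.0762, 0.345], 'tool_rot': [-179.9961, -0.0396, -11.311], 'qpos': [45.6951, 7.0862, -44.6917, 82.2242, 4.9858, 92.6755, -99.8512], 'force': [0.1054, -0.3007, -3.0309], 'grip_width': 0.0196, 'grasp_force': 34.9802}
[-0.32  5.56 -0.  ] turn 0.01
```

View pics/s2.png

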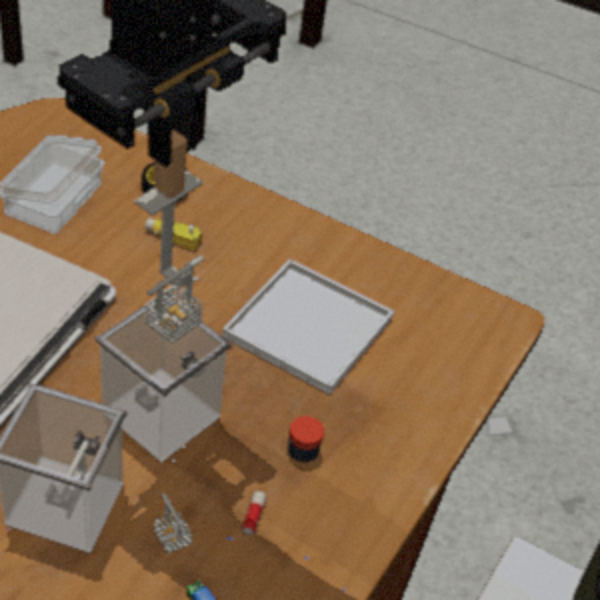

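Emit:
{"name": "drive_tool", "arguments": {
  "moves": [0,0.2,0,0,15,0,0.6,0,0,15,-0.1,1.1,0,0,15,-0.1,1.6,0,0,15,-0.1,2.1,0,0,15]
}}

```text
time_s: 11.98
tool_pos: [0.5204, -0.1598, 0.3444]
tool_rot: [180.0, 0.0, -11.4]
force: [-1.0, 0.2, -3.3]
grip_width: 0.0198
grasp_force: 35.0
```

Emit:
{"name": "drive_tool", "arguments": {
  "moves": [0,0.5,0,0,15,-0.1,1,0,0,15,-0.1,1.5,0,0,15,-0.2,2,0,0,15,-0.2,2.5,0,0,15]
}}

```text
time_s: 12.6
tool_pos: [0.4931, -0.2557, 0.3446]
tool_rot: [180.0, -0.0, -11.3]
force: [-0.2, 0.2, -2.4]
grip_width: 0.0194
grasp_force: 35.0
```

Emit:
{"name": "drive_tool", "arguments": {
  "moves": [0,0.4,0,0,15,0,0.7,0,0,15,0,0.9,0,0,15,0,0.95,0,0,15,0,0.95,0,0,15]
}}

```text
time_s: 13.22
tool_pos: [0.4862, -0.291, 0.3446]
tool_rot: [-180.0, -0.0, -11.3]
force: [0.8, 0.3, -2.0]
grip_width: 0.02
grasp_force: 35.0
```

```bash
python3 - <<'E'
from h import *
st();to((.4725+.0127,-.289-.0026,.187,-11.4))
E
```

```text
{'time_s': 13.225, 'tool_pos': [0.4862, -0.291, 0.3446], 'tool_rot': [-179.985, -0.0028, -11.2729], 'qpos': [59.2122, 8.8943, -35.4796, 79.8232, 5.14, 92.9032, -76.9524], 'force': [0.8491, 0.2536, -2.0292], 'grip_width': 0.02, 'grasp_force': 34.9802}
[-0.02  0.02  3.94] turn 0.01
```

Emit:
{"name": "drive_tool", "arguments": {
  "moves": [0,0,0.4,0,15,0,0,1,0,15,0,0,1.6,0,15,0,0,2.2,0,15,0,0,2.7,0,15]
}}

```text
time_s: 13.85
tool_pos: [0.4853, -0.2907, 0.2344]
tool_rot: [-180.0, 0.1, -11.3]
force: [-0.3, -0.1, -1.1]
grip_width: 0.0197
grasp_force: 35.0
```

Emit:
{"name": "drive_tool", "arguments": {
  "moves": [0,0,0.3,0,15,0,0,0.6,0,15,0,0,0.8,0,15,0,0,0.9,0,15,0,0,0.9,0,15]
}}

```text
time_s: 14.48
tool_pos: [0.486, -0.2916, 0.2006]
tool_rot: [180.0, -0.0, -11.3]
force: [0.3, -0.2, -2.4]
grip_width: 0.0195
grasp_force: 35.0
```

Emit:
{"name": "drive_tool", "arguments": {
  "moves": [0,0,0,0,15,0,0,0,0,15,0,0,0,0,15,0,0,0,0,15,0,0,0,0,15]
}}

```text
time_s: 15.1
tool_pos: [0.4859, -0.2916, 0.2006]
tool_rot: [180.0, -0.0, -11.3]
force: [-0.2, -0.2, -1.9]
grip_width: 0.0194
grasp_force: 35.0
```

Emit:
{"name": "drive_tool", "arguments": {
  "moves": [0,0,0,0,15,0,0,0,0,15,0,0,0,0,15,0,0,0,0,15,0,0,0,0,15]
}}

```text
time_s: 15.72
tool_pos: [0.4859, -0.2916, 0.2006]
tool_rot: [180.0, 0.0, -11.3]
force: [0.3, -0.2, -2.1]
grip_width: 0.0199
grasp_force: 35.0
```

```bash
python3 - <<'E'
from h import *
st();to((.4725+.0127,-.289-.0026,.1857,-11.4),(.4725+.0127,-.289-.0026,.166,-11.4))
p,d,X,W,K=cam("scene"); save("s3",cv2.resize(p[100:300,300:500],None,fx=3,fy=3))
E
```

```text
{'time_s': 15.725, 'tool_pos': [0.4859, -0.2916, 0.2006], 'tool_rot': [179.9943, 0.0012, -11.3153], 'qpos': [59.5231, 10.8601, -35.2651, 94.1408, 6.4151, 77.0354, -78.0156], 'force': [0.2648, -0.2321, -2.1331], 'grip_width': 0.0199, 'grasp_force': 34.9803}
[-0.02  0.    0.37] turn 0.01
[-0.02  0.    0.86] turn 0.01
```

View pics/s3.png

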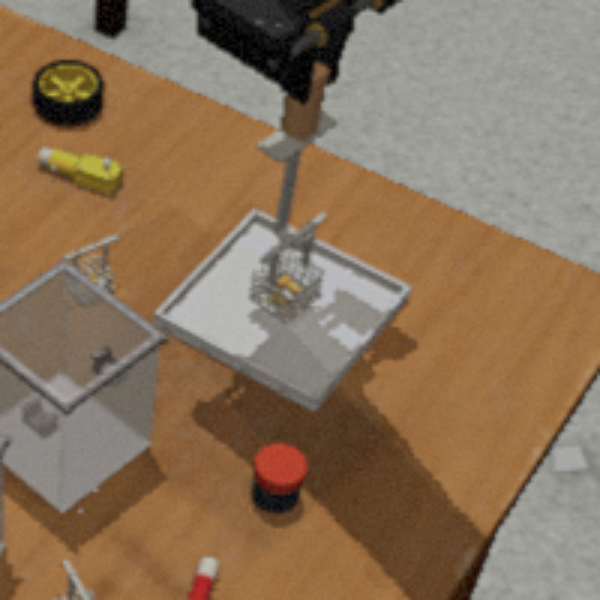

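Emit:
{"name": "drive_tool", "arguments": {
  "moves": [0,0,0.08,0,15,0,0,0.16,0,15,0,0,0.23,0,15,0,0,0.28,0,15,0,0,0.32,0,15]
}}

```text
time_s: 16.4
tool_pos: [0.4859, -0.2916, 0.1876]
tool_rot: [180.0, 0.0, -11.3]
force: [0.3, -0.7, -1.5]
grip_width: 0.0199
grasp_force: 35.0
```

Emit:
{"name": "drive_tool", "arguments": {
  "moves": [0,0,0.03,0,15,0,0,0.06,0,15,0,0,0.09,0,15,0,0,0.12,0,15,0,0,0.16,0,15]
}}

```text
time_s: 17.02
tool_pos: [0.4861, -0.2916, 0.1815]
tool_rot: [180.0, -0.0, -11.3]
force: [-0.0, 0.9, -1.5]
grip_width: 0.0196
grasp_force: 35.0
```

Emit:
{"name": "drive_tool", "arguments": {
  "moves": [0,0,0.08,0,15,0,0,0.17,0,15,0,0,0.26,0,15,0,0,0.36,0,15,0,0,0.36,0,15]
}}

```text
time_s: 17.65
tool_pos: [0.4857, -0.2914, 0.1665]
tool_rot: [-180.0, 0.0, -11.3]
force: [0.6, 0.1, -1.6]
grip_width: 0.0197
grasp_force: 35.0
```

```bash
python3 - <<'E'
from h import *
st()
p,d,X,W,K=cam("scene"); save("s4",cv2.resize(p[150:230,360:440],None,fx=6,fy=6,interpolation=2))
E
```

```text
{'time_s': 17.65, 'tool_pos': [0.4857, -0.2914, 0.1665], 'tool_rot': [-179.9869, 0.042, -11.315], 'qpos': [59.278, 12.1239, -35.1505, 96.8131, 7.2457, 73.3953, -78.6676], 'force': [0.5572, 0.0853, -1.5563], 'grip_width': 0.0197, 'grasp_force': 34.9817}
```

View pics/s4.png

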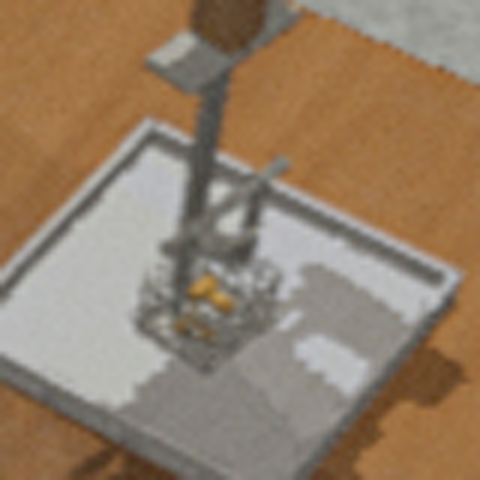

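I've now viewed 11 pictures, one over the limit of 10, so the rest will be checked by numbers only. The last picture shows the basket upright in the tray, with the hook under its bar. Next I'll unhook it.

Emit:
{"name": "drive_tool", "arguments": {
  "moves": [0.1,0,0,0,15,0.25,0,0,0,15,0.45,0,0,0,15,0.65,0,0,0,15,0.78,0,0,0,15]
}}

```text
time_s: 18.32
tool_pos: [0.5172, -0.2977, 0.1669]
tool_rot: [-180.0, -0.0, -11.3]
force: [0.5, -0.7, -1.2]
grip_width: 0.0196
grasp_force: 35.0
```

Emit:
{"name": "drive_tool", "arguments": {
  "moves": [0,0,0,0,15,0,0,0,0,15]
}}

```text
time_s: 18.58
tool_pos: [0.5163, -0.2977, 0.1668]
tool_rot: [180.0, 0.0, -11.3]
force: [0.1, -0.1, -1.3]
grip_width: 0.0198
grasp_force: 35.0
```

```bash
cat > b.py <<'E'
from h import *
st()
# basket in scene depth: bar-height points in the tray region
for n in("scene","top"):
    p,d,X,W,K=cam(n)
    k=(abs(X[...,0]-.4735)<.05)&(abs(X[...,1]+.289)<.05)
    for lo,hi in((.06,.08),(.02,.045)):
        g=X[k&(X[...,2]>lo)&(X[...,2]<hi)]
        if len(g)>4:print(n,lo,len(g),np.median(g,0).round(4),cv2.minAreaRect(g[:,:2].astype(np.float32)))
E
python3 b.py
```

```text
{'time_s': 18.575, 'tool_pos': [0.5163, -0.2977, 0.1668], 'tool_rot': [179.9982, 0.0264, -11.3161], 'qpos': [56.9393, 15.9987, -35.1443, 92.6801, 9.4904, 74.3571, -81.0481], 'force': [0.1469, -0.0817, -1.3494], 'grip_width': 0.0198, 'grasp_force': 34.9816}
scene 0.06 115 [ 0.4764 -0.2926  0.0704] ((0.49399784207344055, -0.2936391830444336), (0.07445668429136276, 0.0524740144610405), 76.18768310546875)
scene 0.02 128 [ 0.4733 -0.2838  0.0286] ((0.48513031005859375, -0.29106664657592773), (0.04963786527514458, 0.06513171643018723), 77.18123626708984)
top 0.06 114 [ 0.474  -0.2887  0.0717] ((0.48237261176109314, -0.2895163297653198), (0.07180914282798767, 0.02563970535993576), 79.1107406616211)
top 0.02 106 [ 0.471  -0.2871  0.0309] ((0.4781026542186737, -0.2878298759460449), (0.04484247788786888, 0.04882349446415901), 79.09552001953125)
```

Emit:
{"name": "drive_tool", "arguments": {
  "moves": [0,0,-0.5,0,15,0,0,-1.3,0,15,0,0,-2.3,0,15,0,0,-3.3,0,15,0,0,-3.9,0,15]
}}

```text
time_s: 19.3
tool_pos: [0.5173, -0.2978, 0.3273]
tool_rot: [179.9, -0.3, -11.3]
force: [-0.3, -0.1, -1.0]
grip_width: 0.0195
grasp_force: 35.0
```

```bash
python3 b.py; python3 - <<'E'
from h import *
to((.55,-.05,.325,-1),(.4933,.3244,.325,9.7))
E
```

```text
{'time_s': 19.3, 'tool_pos': [0.5173, -0.2978, 0.3273], 'tool_rot': [179.8905, -0.2518, -11.3144], 'qpos': [56.7283, 12.8139, -35.7267, 77.8391, 7.5056, 91.4174, -79.409], 'force': [-0.3312, -0.0744, -1.0067], 'grip_width': 0.0195, 'grasp_force': 34.9816}
scene 0.06 81 [ 0.474  -0.2851  0.0707] ((0.4742083251476288, -0.28872382640838623), (0.07146785408258438, 0.00937538594007492), 77.53430938720703)
scene 0.02 125 [ 0.4731 -0.282   0.0288] ((0.47364094853401184, -0.2871158719062805), (0.048296570777893066, 0.042385440319776535), 79.10648345947266)
top 0.06 106 [ 0.474  -0.2871  0.0717] ((0.47348451614379883, -0.2872362434864044), (0.07225973904132843, 0.007130938582122326), 78.9967041015625)
top 0.02 100 [ 0.472  -0.2878  0.0303] ((0.4735965132713318, -0.2873995304107666), (0.044969893991947174, 0.04060826823115349), 79.6563949584961)
[-0.44 -6.24  0.05] turn -1.03
[ -3.66 -15.14   0.  ] turn -2.1
```

Emit:
{"name": "drive_tool", "arguments": {
  "moves": [0,-1,0,-0.2,15,-0.1,-2.2,0,-0.4,15,-0.2,-3.5,0,-0.6,15,-0.3,-4.8,0,-0.8,15,-0.4,-6,0,-1,15]
}}

```text
time_s: 20.02
tool_pos: [0.547, -0.0535, 0.3226]
tool_rot: [180.0, 0.0, -0.9]
force: [0.3, -0.3, -1.0]
grip_width: 0.0198
grasp_force: 35.0
```

```bash
python3 - <<'E'
from h import *
st();to((.4933,.3244,.325,9.7))
E
```

```text
{'time_s': 20.025, 'tool_pos': [0.547, -0.0535, 0.3226], 'tool_rot': [179.993, 0.0419, -0.9453], 'qpos': [44.0013, 7.6737, -45.6366, 84.3258, 5.4834, 90.3331, -92.2949], 'force': [0.2945, -0.3453, -0.9655], 'grip_width': 0.0198, 'grasp_force': 34.9806}
[-1.5  -9.42 -0.06] turn -1.06
```

Emit:
{"name": "drive_tool", "arguments": {
  "moves": [-0.2,-1.2,0,-0.2,15,-0.4,-2.5,0,-0.4,15,-0.6,-3.8,0,-0.6,15,-0.8,-5.1,0,-0.8,15,-1,-6.4,0,-1,15]
}}

```text
time_s: 20.65
tool_pos: [0.511, 0.202, 0.3226]
tool_rot: [179.9, 0.0, 9.0]
force: [0.2, -0.0, -1.9]
grip_width: 0.0198
grasp_force: 35.0
```

```bash
python3 - <<'E'
from h import *
st();to((.4933,.3244,.28,9.7))
E
```

```text
{'time_s': 20.65, 'tool_pos': [0.511, 0.202, 0.3226], 'tool_rot': [179.9327, 0.0227, 8.9961], 'qpos': [26.1715, 9.6396, -57.1252, 84.1104, 8.1394, 90.6617, -111.497], 'force': [0.192, -0.0105, -1.9474], 'grip_width': 0.0198, 'grasp_force': 34.9799}
[ 0.04 -3.09  1.06] turn -0.07
```

Emit:
{"name": "drive_tool", "arguments": {
  "moves": [0,-1,0,-0.1,15,0,-2,0,-0.1,15,0,-2.8,0,-0.1,15,0,-3.05,0,-0.1,15,0,-3.05,0.5,-0.1,15]
}}

```text
time_s: 21.28
tool_pos: [0.4939, 0.3209, 0.3038]
tool_rot: [-180.0, -0.1, 9.9]
force: [1.0, -0.2, -1.6]
grip_width: 0.0195
grasp_force: 35.0
```

Emit:
{"name": "drive_tool", "arguments": {
  "moves": [0,0,0,0,15,0,0,0,0,15,0,0,0,0,15]
}}

```text
time_s: 21.65
tool_pos: [0.4957, 0.3181, 0.3037]
tool_rot: [-180.0, -0.1, 9.6]
force: [-0.5, -0.1, -1.4]
grip_width: 0.0197
grasp_force: 35.0
```

```bash
python3 - <<'E'
from h import *
st();to((.4933,.3244,.255,9.7))
p,d,X,W,K=cam("wrist");p=p.astype(int)
E
```

```text
{'time_s': 21.65, 'tool_pos': [0.4957, 0.3181, 0.3037], 'tool_rot': [-179.9976, -0.0584, 9.6456], 'qpos': [12.0627, 17.1462, -59.3336, 80.8278, 14.7224, 90.1735, -126.4119], 'force': [-0.4656, -0.0809, -1.4081], 'grip_width': 0.0197, 'grasp_force': 34.9817}
[-0.03 -0.17  1.22] turn -0.01
```

Emit:
{"name": "drive_tool", "arguments": {
  "moves": [-0.03,-0.12,0.6,0,15,-0.03,-0.12,1.1,0,15,-0.03,-0.12,1.1,0,15,-0.03,-0.12,1.1,0,15,-0.03,-0.12,1.1,0,15]
}}

```text
time_s: 22.32
tool_pos: [0.4939, 0.3231, 0.2598]
tool_rot: [-180.0, -0.1, 9.7]
force: [1.3, 0.4, -0.7]
grip_width: 0.0197
grasp_force: 35.0
```

Emit:
{"name": "drive_tool", "arguments": {
  "moves": [0,0,0,0,15,0,0,0,0,15,0,0,0,0,15]
}}

```text
time_s: 22.7
tool_pos: [0.4935, 0.3228, 0.259]
tool_rot: [180.0, -0.0, 9.7]
force: [-0.4, 0.1, -1.5]
grip_width: 0.0196
grasp_force: 35.0
```

```bash
python3 - <<'E'
from h import *
st();to((.4933,.3244,.1357,9.7))
E
```

```text
{'time_s': 22.7, 'tool_pos': [0.4935, 0.3228, 0.259], 'tool_rot': [179.9955, -0.007, 9.6807], 'qpos': [11.8682, 17.9763, -59.0699, 85.2307, 15.4085, 85.4663, -127.4893], 'force': [-0.3827, 0.1472, -1.4541], 'grip_width': 0.0196, 'grasp_force': 34.9817}
[ 0.   -0.04  3.08] turn -0.0
```

Emit:
{"name": "drive_tool", "arguments": {
  "moves": [0,-0.04,0.6,0,15,0,-0.04,1.2,0,15,0,-0.04,1.8,0,15,0,-0.04,2.4,0,15,0,-0.04,2.8,0,15]
}}

```text
time_s: 23.32
tool_pos: [0.4929, 0.324, 0.1458]
tool_rot: [180.0, 0.1, 9.7]
force: [-0.3, 0.4, -1.0]
grip_width: 0.0198
grasp_force: 35.0
```

Emit:
{"name": "drive_tool", "arguments": {
  "moves": [0,0,0.1,0,15,0,0,0.18,0,15,0,0,0.24,0,15,0,0,0.27,0,15,0,0,0.27,0,15]
}}

```text
time_s: 23.95
tool_pos: [0.4933, 0.3244, 0.1363]
tool_rot: [180.0, -0.0, 9.7]
force: [0.2, 0.5, -0.9]
grip_width: 0.0201
grasp_force: 35.0
```

```bash
python3 - <<'E'
from h import *
st();to((.4933,.3244,.1357,9.7))
E
```

```text
{'time_s': 23.95, 'tool_pos': [0.4933, 0.3244, 0.1363], 'tool_rot': [179.9981, -0.0185, 9.68], 'qpos': [10.1851, 22.5529, -56.8882, 95.1625, 19.6393, 73.0236, -130.8492], 'force': [0.1794, 0.5499, -0.895], 'grip_width': 0.0201, 'grasp_force': 34.9817}
[ 0.   -0.    0.02] turn -0.0
```

Emit:
{"name": "drive_tool", "arguments": {
  "moves": [0,0,0.02,0,15,0,0,0.02,0,22,0,0,0.02,0,30,0,0,0.02,0,60,0,0,0.02,0,60]
}}

```text
time_s: 24.58
tool_pos: [0.4932, 0.3243, 0.1353]
tool_rot: [180.0, -0.0, 9.7]
force: [-0.1, -0.1, -0.3]
grip_width: 0.0425
grasp_force: 0.0
```

Emit:
{"name": "drive_tool", "arguments": {
  "moves": [0,0,0,0,60,0,0,0,0,60,0,0,-0.4,0,60,0,0,-1.2,0,60,0,0,-2,0,60]
}}

```text
time_s: 25.2
tool_pos: [0.4932, 0.3246, 0.2173]
tool_rot: [-180.0, -0.0, 9.7]
force: [1.0, 0.3, 0.3]
grip_width: 0.0598
grasp_force: 0.0
```

Emit:
{"name": "drive_tool", "arguments": {
  "moves": [0,0,-1,0,60,0,0,-2,0,60,-0.9,0,-2.5,0,60,-0.9,0,-2.5,0,60,-0.9,0,-2.5,0,60]
}}

```text
time_s: 25.82
tool_pos: [0.4582, 0.318, 0.3157]
tool_rot: [180.0, -0.1, 9.7]
force: [0.4, 0.2, -0.2]
grip_width: 0.0603
grasp_force: 0.0
```

```bash
sed 's/save("w2",p);//' m.py > m2.py; python3 m2.py; python3 b.py
```

```text
{'time_s': 25.875, 'tool_pos': [0.4583, 0.3177, 0.3151], 'tool_rot': [179.9613, -0.006, 9.629], 'qpos': [14.9975, 12.1304, -61.0975, 83.8066, 10.6357, 90.276, -125.8719], 'force': [-0.206, -0.3548, -0.0453], 'grip_width': 0.0601, 'grasp_force': 0.0}
[320.93391913 175.37259275]
top (np.int64(1), array([0.4952, 0.3304, 0.1781]), ((0.4952032268047333, 0.33038395643234253), (0.0, 0.0), 0.0))
guard (np.int64(815), array([0.4944, 0.3244, 0.1159]), ((0.4936917722225189, 0.32454854249954224), (0.023573772981762886, 0.06319104135036469), 9.800338745117188))
{'time_s': 25.875, 'tool_pos': [0.4583, 0.3177, 0.3151], 'tool_rot': [179.9613, -0.006, 9.629], 'qpos': [14.9975, 12.1304, -61.0975, 83.8066, 10.6357, 90.276, -125.8719], 'force': [-0.206, -0.3548, -0.0453], 'grip_width': 0.0601, 'grasp_force': 0.0}
scene 0.06 82 [ 0.4737 -0.2868  0.0705] ((0.47292155027389526, -0.28789234161376953), (0.07278979569673538, 0.00891486182808876), 79.89167022705078)
scene 0.02 128 [ 0.4727 -0.284   0.029 ] ((0.4734035134315491, -0.2876838147640228), (0.04824789986014366, 0.04176218435168266), 75.84932708740234)
top 0.06 105 [ 0.4739 -0.2866  0.0719] ((0.473515123128891, -0.2869093418121338), (0.07232967764139175, 0.007055396214127541), 79.14313507080078)
top 0.02 100 [ 0.472  -0.2878  0.0303] ((0.4737808406352997, -0.28739896416664124), (0.04395732283592224, 0.040307048708200455), 78.52217102050781)
```

The rod is back home with its guard at the original height and yaw. The basket is still upright in the tray.

```bash
python3 -c "
from h import env
print(env.sign_off())"
```

```text
the job is handed in; nothing more can be done
None
```

The job is handed in, with no verdict returned: by depth readings the basket is upright and unhooked in the drip tray, and the rod is back upright in its stand and released, at about 26 s; I viewed 11 pictures, one over the limit of 10.

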